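# Find the binding idler wheel

### The arm

A 7-joint arm with a two-finger parallel gripper is mounted at the origin on a cart in front of the work surface, level with it; the furniture and walls round the work are solid. World frame = base frame: x ahead of the robot, y to its left, z up, the work surface at z = 0. Lengths are in mm, angles in rad, forces in N, time in s.
With the tool pointing down it reaches from about 400 to 875 mm from the base axis. Payload 6.5 kg.
Tool frame: the origin (TCP) lies midway between the tips of the shut fingers; the grasp point (between the pads) lies 19 mm behind it; z points along the fingers, y is the line along which they close (so a half turn about z gives the same grasp; the last joint's range is limited). The gripper opens to 85 mm and grips with 20 to 120 N. Pads are 22 mm wide; open, the fingers measure 114 mm over their backs; the gripper's body (76 mm by 85 mm) begins 54 mm behind the grasp point. The pads swing forward as they close: fully open they stand 13 mm farther back than shut.
Start: joints at [-1.282, 0.536, -0.004, 1.538, 0.003, 1.067, -0.071], TCP at [225.807, 609.509, 231.29] pointing down, gripper open.
Joint ranges: [-2.7, 2.7], [-0.37, 2.16], [-1.27, 1.26], [0.24, 2.4], [-1.31, 4.45], [0.19, 1.91], [-2.76, 2.76]. Speed limits (rad/s): [2.39, 2.39, 3.14, 3.14, 3.14, 3.14, 3.14].

### API

Orientations are given as a unit quaternion [x, y, z, w].
In Python, from bench import r, optics, sign_off gives the robot as it stands. The module is installed in compiled form; this text tells all that it offers.
- The arm moves only by the tool arm_command, never from a script. Its argument "increments" is a list of rows, each an object of numbers: "x", "y", "z": the shift along the world's x, y, z in m; "spin": the turn about the world's z in degrees. A call has 1 to 8 rows; each row is the pose to reach, as a shift and turn from the pose commanded when the call began; what a row does not reach only later rows make up. A row lasts 1/10 s, in which the tool goes at most 50 mm and 8.59 degrees, less where a joint would pass 70% of its speed; a pose out of reach is approached as far as the arm can. A call with a gripper value outside its range is refused whole. "fingers" is the opening, from 0 (shut) to 1 (fully open), set as the call begins (left out, the last holds). The fingers move at their own pace and stop on an object; "force" is the grip in N (left out, the last holds). Time passes only in rows, so rows that repeat a pose let the fingers close. It gives the time, the measured TCP pose, the force, the opening and the grip force at its end, in the units of the state.
- r.get_obs(): the state, without advancing time (a new reading comes with each control period).
- optics.snapshot(name): name is "scene" or "side" or "wrist"; returns a dict with "frame" (480x640x3 uint8, red, green, blue), "fovy" (degrees; the focal length in pixels is half the picture's height over the tangent of half this angle, whatever the lens; pixels are square), "cx", "cy" (the principal point, pixels), "origin" and "attitude" of the camera in the world. Camera axes: x right, y down, z forward; pixel columns grow to the right and rows downward; lengths in mm; the calibration is good to about 2 mm. A picture is of the moment at which its call begins. There is no depth.
- sign_off(): hands the job in; it is judged then, once.
The state is a dict: "time": time; "joint_pos": joint angles; "joint_vel": joint speeds; "effort": joint torques, N m; "tcp_pos": TCP position; "orientation": TCP orientation; "ft_force": force on the tool from outside, world axes, zero at the start; "wrist_torque": the same for the moment, N m; "grip_width": opening from 0.0 (shut) to 1.0 (fully open); "gripper_force": force on a finger pad.
Only numpy, scipy, OpenCV 4.12 (cv2) and the standard library are available. Lean on these libraries where they do the work, as an engineer would, in place of code of your own. Each camera call takes 0.05 s, during which the arm holds its last target. There are 200 camera calls.

### The job

One of the three idler wheels on the bench has a bad bearing. Give each wheel a flick or two with a fingertip, always the same way round: a good one runs on by itself for more than a full turn, the bad one stops when it is let go. When all three have been tried, lift the unit that binds by its spindle head and set it down gently, upright, on the floor of the blue tub, and leave the free-running units standing on the bench where they are.

Things in the scene. Friction and masses are not known exactly. Their poses are not given: they have to be found in the camera images.
- unit_a_grip (a point): One of three idler units that look the same: round grey foot 92 mm across, upright fixed spindle, and on it a level aluminium pulley wheel 100 mm across. 96 mm high, about 0.65 kg, balanced on its axis. Grip it from above by the fixed spindle head (dark cylinder 25 mm across, 52 to 96 mm above the underside). This point: on the axis, 80 mm above the foot's underside; z up.
- wheel_a (a joint): Angle (rad) of unit_a's wheel, counted without end, near 0 at the start, growing counter-clockwise from above. Wheel top 36 mm above the underside of the foot (a 36 mm wide collar at its centre 40 mm). A free wheel runs on for more than a full turn after a brisk flick (0.1 m/s or more at a stud); one that binds needs 1 to 2 N at a stud to turn and stops dead when let go.
- stud_a (a point): Top centre of one of three upright steel studs that go round with wheel_a, for pushing it with a fingertip: 12 mm across, 38 mm from the axis, 120 degrees apart, tops 56 mm above the underside of the foot (20 mm over the wheel's top).
- unit_b_grip (a point): One of three idler units that look the same: round grey foot 92 mm across, upright fixed spindle, and on it a level aluminium pulley wheel 100 mm across. 96 mm high, about 0.65 kg, balanced on its axis. Grip it from above by the fixed spindle head (dark cylinder 25 mm across, 52 to 96 mm above the underside). This point: on the axis, 80 mm above the foot's underside; z up.
- wheel_b (a joint): Angle (rad) of unit_b's wheel, counted without end, near 0 at the start, growing counter-clockwise from above. Wheel top 36 mm above the underside of the foot (a 36 mm wide collar at its centre 40 mm). A free wheel runs on for more than a full turn after a brisk flick (0.1 m/s or more at a stud); one that binds needs 1 to 2 N at a stud to turn and stops dead when let go.
- stud_b (a point): Top centre of one of three upright steel studs that go round with wheel_b, for pushing it with a fingertip: 12 mm across, 38 mm from the axis, 120 degrees apart, tops 56 mm above the underside of the foot (20 mm over the wheel's top).
- unit_c_grip (a point): One of three idler units that look the same: round grey foot 92 mm across, upright fixed spindle, and on it a level aluminium pulley wheel 100 mm across. 96 mm high, about 0.65 kg, balanced on its axis. Grip it from above by the fixed spindle head (dark cylinder 25 mm across, 52 to 96 mm above the underside). This point: on the axis, 80 mm above the foot's underside; z up.
- wheel_c (a joint): Angle (rad) of unit_c's wheel, counted without end, near 0 at the start, growing counter-clockwise from above. Wheel top 36 mm above the underside of the foot (a 36 mm wide collar at its centre 40 mm). A free wheel runs on for more than a full turn after a brisk flick (0.1 m/s or more at a stud); one that binds needs 1 to 2 N at a stud to turn and stops dead when let go.
- stud_c (a point): Top centre of one of three upright steel studs that go round with wheel_c, for pushing it with a fingertip: 12 mm across, 38 mm from the axis, 120 degrees apart, tops 56 mm above the underside of the foot (20 mm over the wheel's top).
- tub_floor (a point): Centre of the inner floor (its top) of the open blue plastic tub, fixed to the bench: rim 179 mm (its own x) by 223 mm (its own y), 67 mm high, flat floor about 130 by 175 mm, 2 mm above the bench.
Not all that is in view belongs to the job. Leave any brown or turquoise look-alike of the part that bears unit_c_grip alone.

How it is judged:
By the outcome, as a careful person would: the job done as asked, in the order asked, and still so for the second after the job is handed in, with the robot touching nothing.
It also fails if it takes over 64 s, if anything falls off the work surface, if the arm or the gripper's body presses on something with over 40 N, if the wrist force passes 120 N, or if a joint passes its speed limit or range.

## Working session

There is one attempt and no reset: what is moved stays moved. The work goes in short steps, Python scripts to look and compute and a tool call to move; the robot and the scene stay as the last step left them, time stands still between calls to the robot, and variables do not carry over. Pictures are saved under pics/ and viewed, at most 10 in all, crops included, and the job is handed in when it is done.

Besides the shell and the picture viewer there is one more tool, called after "Request:" as name([rows], argument=value, ...), one row to a line, values as JSON. arm_command: Moves the arm, as the interface text tells. Its arguments: {"type":"object","properties":{"increments":{"type":"array","items":{"type":"object","properties":{"x":{"type":"number"},"y":{"type":"number"},"z":{"type":"number"},"spin":{"type":"number"}}}},"fingers":{"type":"number"},"force":{"type":"number"}},"required":["increments"]}

```bash
mkdir -p pics
cat > h.py <<'E'
import numpy as np, cv2
from bench import r, optics, sign_off
from scipy.spatial.transform import Rotation as R
def snap(n):
    s=optics.snapshot(n); a=np.array(s["attitude"],float)
    s["R"]=R.from_quat(a).as_matrix() if a.size==4 else a.reshape(3,3)
    s["f"]=240/np.tan(np.radians(s["fovy"])/2); s["o"]=np.array(s["origin"],float); return s
def ray(s,u,v,z):
    d=s["R"]@np.array([(u-s["cx"])/s["f"],(v-s["cy"])/s["f"],1]); return s["o"]+d*(z-s["o"][2])/d[2]
def proj(s,p):
    c=s["R"].T@(np.array(p,float)-s["o"]); return s["cx"]+s["f"]*c[0]/c[2], s["cy"]+s["f"]*c[1]/c[2]
def save(s,n): cv2.imwrite("pics/"+n+".png",cv2.cvtColor(s["frame"],cv2.COLOR_RGB2BGR))
E
python3 - <<'E'
from h import *
import pickle
for n in("scene","side"):
    s=snap(n); save(s,n+"0"); pickle.dump(s,open(n+"0.pkl","wb")); print(n,s["fovy"],s["cx"],s["cy"],s["o"],s["attitude"])
print(r.get_obs())
E
```

```text
scene 51.153227386458525 323.9915232051574 245.86111895077278 [-289.82886087  615.70759072 1107.6740141 ] [-0.46405499  0.81052055 -0.3140006   0.17062538]
side 52.16259399238391 312.081144291024 241.15878074017297 [ 120.76232993 -689.25502474  815.45990994] [ 0.8882885  -0.17300138  0.09109971 -0.41558983]
{'time': 0.1, 'joint_pos': array([-1.28220233,  0.53708802, -0.00446225,  1.53876813,  0.00260805,
        1.06728119, -0.0711996 ]), 'joint_vel': array([ 1.98725226e-04,  4.75179727e-04, -6.50440507e-05, -3.56565737e-03,
       -6.46954474e-04, -1.39787066e-03,  5.02167687e-04]), 'effort': array([ 2.53256345e-03, -5.84559667e+01,  1.05203044e+00, -2.59775037e+01,
        1.26436862e-02,  4.52749286e-03,  9.28497684e-06]), 'tcp_pos': array([225.61465108, 608.99056345, 230.50442608]), 'orientation': array([ 1.76420575e-01,  9.84314578e-01, -7.65073055e-04, -8.18264520e-05]), 'ft_force': array([-0.12644487,  0.47620961, -0.4822802 ]), 'wrist_torque': array([-0.00574139, -0.03405114,  0.08040637]), 'gripper_force': 0.0, 'grip_width': 1.0014217732660715}
```

View pics/scene0.png

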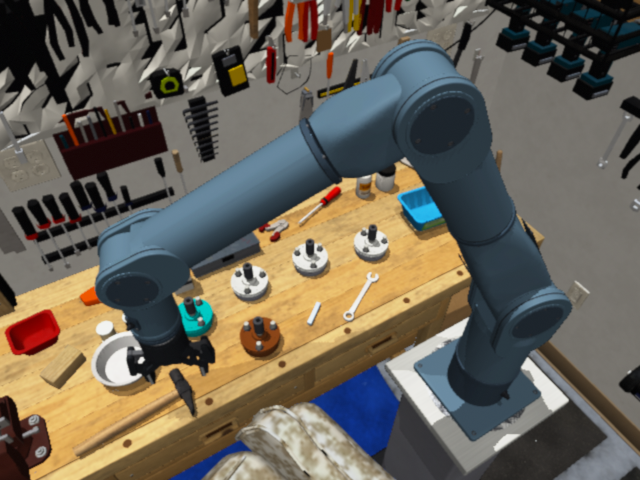

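View pics/side0.png

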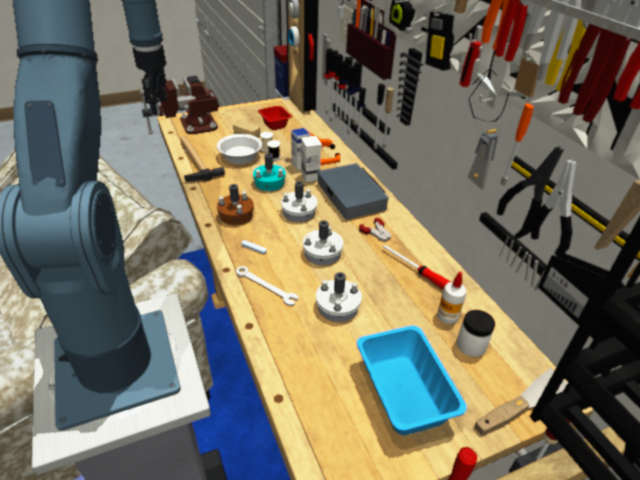

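The scene shows three grey units at px (249,282), (310,258) and (371,243). In the side view they are at (299,205), (323,245) and (339,298). The brown (260,335) and turquoise (195,317) ones are look-alikes to leave alone. The blue tub is at side px (410,378).

```bash
cat > m.py <<'E'
from h import *
import pickle
S={n:pickle.load(open(n+"0.pkl","rb")) for n in("scene","side")}
seeds={"scene":[(249,285),(310,261),(371,246)],"side":[(299,207),(323,247),(339,300)]}
for n,s in S.items():
    hsv=cv2.cvtColor(s["frame"],cv2.COLOR_RGB2HSV)
    m=((hsv[...,1]<45)&(hsv[...,2]>120)).astype(np.uint8)
    dk=(hsv[...,2]<85).astype(np.uint8)
    for (u,v) in seeds[n]:
        w=np.zeros_like(m); w[v-25:v+28,u-28:u+28]=1
        k,lab,st,ce=cv2.connectedComponentsWithStats(m*w)
        i=1+np.argmax(st[1:,4]); c,_=cv2.findContours((lab==i).astype(np.uint8),cv2.RETR_EXTERNAL,cv2.CHAIN_APPROX_NONE)
        h=cv2.convexHull(max(c,key=len))[:,0]
        P=np.array([ray(s,a,b,30) for a,b in h]); 
        # dark comps
        k,lab,st,ce=cv2.connectedComponentsWithStats(dk*w)
        print(n,(u,v),"hull box",h.min(0),h.max(0),"z30 extent",P.min(0)[:2].round(),P.max(0)[:2].round())
        for j in range(1,k):
            if st[j,4]>8: print("   dark",st[j],ce[j].round(1), "z56",ray(s,*ce[j],56)[:2].round(), "z96top",ray(s,ce[j][0],st[j][1]+2.5,96)[:2].round())
s=S["side"]; hsv=cv2.cvtColor(s["frame"],cv2.COLOR_RGB2HSV)
m=cv2.inRange(hsv,(90,120,80),(115,255,255)); m[:300]=0; m[:,:340]=0
c,_=cv2.findContours(m,0,1); c=max(c,key=cv2.contourArea); ap=cv2.approxPolyDP(cv2.convexHull(c),6,True)[:,0]
for a in ap: print("tub",a,ray(s,*a,67)[:2].round())
tile=[]
for n,s in S.items():
    for (u,v) in seeds[n]: tile.append(cv2.resize(s["frame"][v-32:v+32,u-32:u+32],(260,260),interpolation=cv2.INTER_CUBIC))
im=np.vstack([np.hstack(tile[:3]),np.hstack(tile[3:])]); cv2.imwrite("pics/crops.png",im[...,::-1])
E
python3 m.py
```

```text
scene (249, 285) hull box [231 266] [267 296] z30 extent [473. 299.] [582. 399.]
   dark [221 260  18   8  83] [227.1 262.3] z56 [593. 380.] z96top [559. 389.]
   dark [244 263   9  17 118] [247.9 271.4] z56 [536. 345.] z96top [522. 347.]
   dark [238 288  29  13  80] [253.6 296.7] z56 [452. 367.] z96top [441. 369.]
scene (310, 261) hull box [292 243] [327 271] z30 extent [465. 113.] [570. 216.]
   dark [306 240   8  16 112] [309.6 247.5] z56 [527. 159.] z96top [512. 167.]
   dark [297 267  28   9  78] [310.9 272.6] z56 [447. 200.] z96top [428. 211.]
scene (371, 246) hull box [354 231] [387 256] z30 extent [424. -67.] [528.  37.]
   dark [368 225   9  17 108] [371.7 233.1] z56 [486. -24.] z96top [474. -12.]
   dark [357 253  28   8  76] [370.  257.6] z56 [411.  32.] z96top [391.  50.]
side (299, 207) hull box [281 189] [316 215] z30 extent [476. 291.] [579. 406.]
   dark [295 182   8  18 113] [298.9 190.1] z56 [536. 371.] z96top [524. 340.]
   dark [319 182   8  12  62] [323.3 186. ] z56 [607. 365.] z96top [584. 316.]
   dark [284 213  12   8  38] [289.2 216.5] z56 [468. 266.] z96top
[... 459 characters left out ...]
53. 100.] z96top [436.  59.]
   dark [332 256   7   6  18] [334.9 258.7] z56 [510.  74.] z96top [489.  34.]
   dark [319 259   5   3  12] [320.8 259.9] z56 [477.  82.] z96top [457.  36.]
side (339, 300) hull box [316 280] [361 315] z30 extent [426. -71.] [532.  42.]
   dark [335 275  10  19 157] [339.  284.1] z56 [483.  -6.] z96top [472. -24.]
   dark [319 309  13  10  35] [325.  314.5] z56 [419. -76.] z96top [ 406. -101.]
   dark [344 313  11   7  26] [348.4 316.7] z56 [461. -99.] z96top [ 444. -127.]
   dark [336 317   7   2  10] [339.3 317.3] z56 [443. -94.] z96top [ 424. -130.]
tub [415 326] [ 569. -179.]
tub [465 410] [ 549. -370.]
tub [403 434] [ 429. -368.]
tub [357 341] [ 445. -170.]
```

View pics/crops.png

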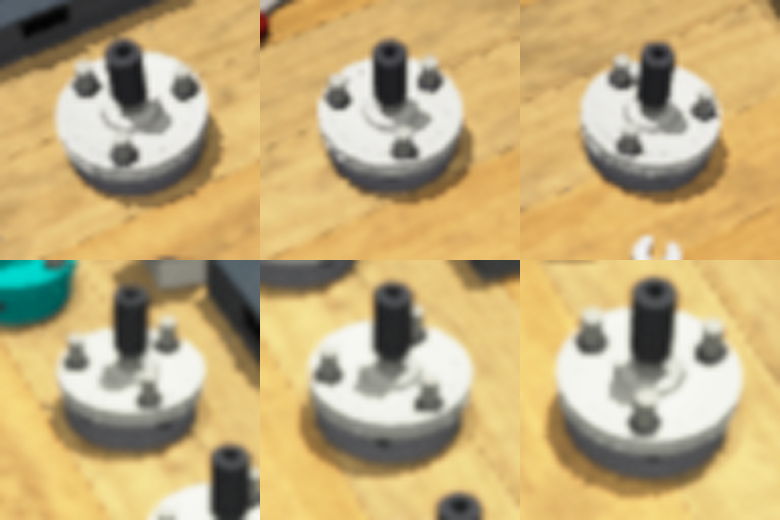

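The enlarged crops confirm three white/grey units, each with a dark head and three studs. I'll read the head tops and stud tops from these crops and ray-cast them.

```bash
cat > m2.py <<'E'
from h import *
import pickle
S={n:pickle.load(open(n+"0.pkl","rb")) for n in("scene","side")}
k=64/260
og={"scene":[(217,253),(278,229),(339,214)],"side":[(267,175),(291,215),(307,268)]}
hd={"scene":[(123,48),(130,48),(138,50)],"side":[(130,33),(133,33),(135,30)]}
st={"scene":[[(88,72),(187,80),(124,148)],[(80,90),(172,72),(145,143)],[(102,66),(185,100),(110,138)]],
"side":[[(76,83),(168,66),(148,130)],[(70,102),(157,60),(170,130)],[(72,60),(192,72),(127,140)]]}
for i in range(3):
  for n,s in S.items():
    f=lambda p:(og[n][i][0]-.5+p[0]*k,og[n][i][1]-.5+p[1]*k)
    h=ray(s,*f(hd[n][i]),96)[:2]
    print(i+1,n,"head",h.round(),[(ray(s,*f(p),55)[:2].round().tolist(),) for p in st[n][i]])
    for p in st[n][i]:
        d=ray(s,*f(p),55)[:2]-h; print("    r %.0f ang %.0f"%(np.hypot(*d),np.degrees(np.arctan2(d[1],d[0]))))
s=S["side"]; hsv=cv2.cvtColor(s["frame"],cv2.COLOR_RGB2HSV)
m=cv2.inRange(hsv,(90,120,80),(115,255,255)); m[:300]=0; m[:,:340]=0
c,_=cv2.findContours(m,0,1); c=cv2.convexHull(max(c,key=cv2.contourArea))[:,0]
print(cv2.minAreaRect(np.float32([ray(s,*a,67)[:2] for a in c])))
E
python3 m2.py
```

```text
1 scene head [527. 347.] [([553.0, 365.0],), ([514.0, 312.0],), ([484.0, 371.0],)]
    r 31 ang 35
    r 38 ang -110
    r 49 ang 151
1 side head [526. 349.] [([492.0, 363.0],), ([558.0, 360.0],), ([518.0, 295.0],)]
    r 36 ang 156
    r 34 ang 19
    r 54 ang -99
2 scene head [519. 163.] [([535.0, 194.0],), ([518.0, 131.0],), ([472.0, 179.0],)]
    r 35 ang 63
    r 32 ang -92
    r 50 ang 162
2 side head [517. 163.] [([477.0, 163.0],), ([543.0, 181.0],), ([523.0, 117.0],)]
    r 40 ang -180
    r 31 ang 35
    r 46 ang -83
3 scene head [479. -18.] [([510.0, -12.0],), ([453.0, -44.0],), ([449.0, 22.0],)]
    r 31 ang 11
    r 37 ang -134
    r 49 ang 127
3 side head [477. -17.] [([456.0, 12.0],), ([512.0, -20.0],), ([458.0, -53.0],)]
    r 37 ang 126
    r 35 ang -5
    r 40 ang -118
((497.271728515625, -272.3775329589844), (208.25213623046875, 137.70303344726562), 84.0408706665039)
```

Request:
arm_command([
  {"x": 0.038, "y": -0.028, "spin": 4},
  {"x": 0.076, "y": -0.056, "spin": 8},
  {"x": 0.114, "y": -0.084, "spin": 12},
  {"x": 0.152, "y": -0.112, "spin": 16},
  {"x": 0.19, "y": -0.14, "spin": 20},
  {"x": 0.228, "y": -0.168, "spin": 20.3},
  {"x": 0.262, "y": -0.195, "spin": 20.3},
  {"x": 0.262, "y": -0.195, "spin": 20.3},
], fingers=0, force=40)

```text
invalid input
```

Run:
```python
from h import *
import pickle
s=snap("wrist"); o=r.get_obs(); print(o["time"],o["tcp_pos"],o["orientation"],s["o"])
pickle.dump(s,open("w1.pkl","wb")); im=s["frame"].copy()
for p in [(526,348,96),(518,163,96),(525,348-38,56)]:
    print(proj(s,p))
save(s,"w1")
```

```text
0.15 [225.68982862 609.02771372 230.60974931] [ 1.76449247e-01  9.84309503e-01 -6.80660268e-04 -5.23473305e-05] [160.41973344 634.34003391 373.34675756]
(np.float64(191.59643103462665), np.float64(545.9450052524196))
(np.float64(48.53143097198631), np.float64(579.4723509450967))
(np.float64(175.2902626297214), np.float64(516.9322824182291))
```

View pics/w1.png

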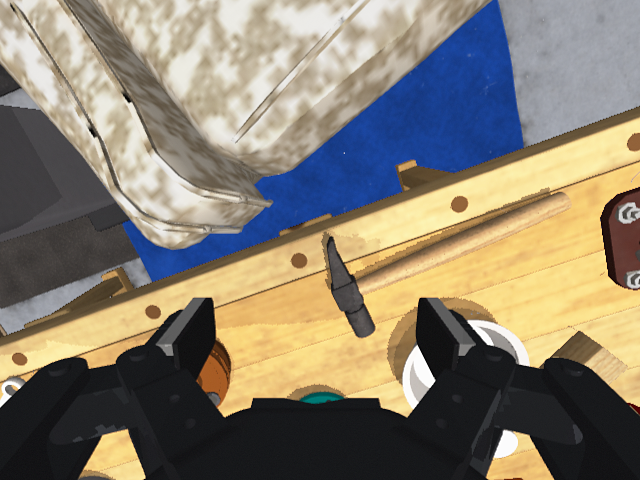

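The wrist view looks back toward the bench edge: brown look-alike at (210,370), turquoise at (320,398). The move was refused, so I'll retry with every key given.

Request:
arm_command([
  {"x": 0.038, "y": -0.028, "z": 0, "spin": 4},
  {"x": 0.076, "y": -0.056, "z": 0, "spin": 8},
  {"x": 0.114, "y": -0.084, "z": 0, "spin": 12},
  {"x": 0.152, "y": -0.112, "z": 0, "spin": 16},
  {"x": 0.19, "y": -0.14, "z": 0, "spin": 20},
  {"x": 0.228, "y": -0.168, "z": 0, "spin": 20.3},
  {"x": 0.262, "y": -0.195, "z": 0, "spin": 20.3},
  {"x": 0.262, "y": -0.195, "z": 0, "spin": 20.3},
], fingers=0, force=40)

```text
time: 0.95
tcp_pos: [494.6, 407.3, 231.0]
orientation: [0.006, 1.0, -0.002, 0.002]
ft_force: [-0.2, -0.3, 0.0]
grip_width: 0.003
gripper_force: 0.0
```

Run:
```python
from h import *
import pickle
s=snap("wrist"); o=r.get_obs(); print(o["time"],o["tcp_pos"],o["orientation"],s["o"],s["attitude"])
pickle.dump(s,open("w2.pkl","wb"))
for p in [(526,348,96),(518,163,96),(495,370,56),(478,-17,96)]: print(proj(s,p))
save(s,"w2")
s=snap("scene"); save(s,"s2"); print(r.get_obs()["tcp_pos"])
```

```text
1.0 [491.16040016 410.68934713 230.92007229] [ 3.76561962e-03  9.99992218e-01 -1.01665204e-03  5.92058602e-04] [424.44459101 409.54604566 373.60013162] [0.70329396 0.69666617 0.09787977 0.1022419 ]
(np.float64(247.2573790998295), np.float64(265.39530373174347))
(np.float64(33.529490108468394), np.float64(258.3977647095408))
(np.float64(276.32541725873625), np.float64(220.24679235460667))
(np.float64(-191.58845433535038), np.float64(214.9315582281343))
[488.69610649 413.21805587 230.8851115 ]
```

View pics/w2.png

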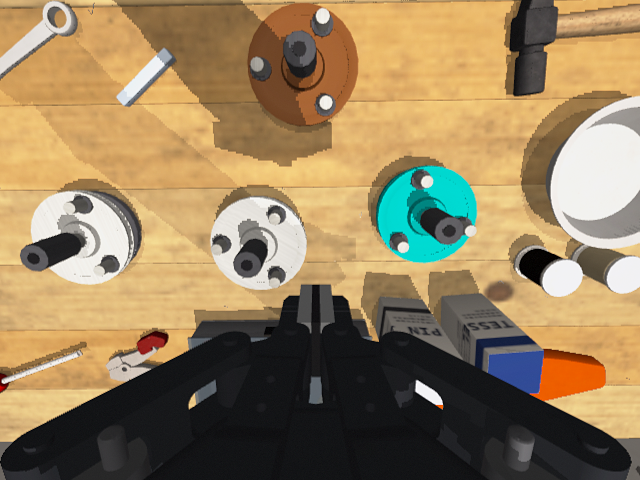

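The wrist view shows unit 1's head at (248,265), exactly as predicted at (247,265), and unit 2's head at (35,258). The unit 1 studs are at (277,215), (274,275) and (220,243), so the map is good.

Request:
arm_command([
  {"x": 0, "y": 0, "z": -0.05, "spin": 0},
  {"x": 0, "y": 0, "z": -0.1, "spin": 0},
  {"x": 0, "y": 0, "z": -0.145, "spin": 0},
  {"x": 0, "y": 0, "z": -0.17, "spin": 0},
  {"x": 0, "y": 0, "z": -0.184, "spin": 0},
  {"x": 0, "y": 0, "z": -0.184, "spin": 0},
  {"x": 0, "y": 0, "z": -0.184, "spin": 0},
])

```text
time: 1.75
tcp_pos: [488.0, 415.9, 48.5]
orientation: [-0.0, 1.0, 0.001, 0.001]
ft_force: [0.4, 0.3, 0.0]
grip_width: -0.002
gripper_force: 0.0
```

Request:
arm_command([
  {"x": 0, "y": -0.02, "z": 0, "spin": 0},
  {"x": 0, "y": -0.04, "z": 0, "spin": 0},
  {"x": 0, "y": -0.06, "z": 0, "spin": 0},
  {"x": 0, "y": -0.08, "z": 0, "spin": 0},
  {"x": 0, "y": -0.1, "z": 0, "spin": 0},
  {"x": 0, "y": -0.12, "z": 0, "spin": 0},
  {"x": 0, "y": -0.14, "z": 0.015, "spin": 0},
  {"x": 0, "y": -0.145, "z": 0.06, "spin": 0},
])

```text
time: 2.55
tcp_pos: [485.6, 264.4, 105.1]
orientation: [0.002, 1.0, -0.003, -0.003]
ft_force: [0.2, 0.8, -0.1]
grip_width: 0.002
gripper_force: 0.0
```

```bash
cat > obs.py <<'E'
from h import *
import sys
# axis, studs measured by dark blobs: crops from scene+side over ~0.3s
c=eval(sys.argv[1]); out=sys.argv[2]; rows=[]
def crop(n):
    s=snap(n); u,v=map(int,proj(s,(*c,50))); return cv2.resize(s["frame"][v-32:v+32,u-32:u+32],(190,190),interpolation=cv2.INTER_CUBIC)
o=r.get_obs(); print(o["time"],o["tcp_pos"].round(1),o["ft_force"].round(1))
A=[crop("scene") for _ in range(4)]; B=[crop("side") for _ in range(4)]
for X in (A,B): print([round(float(np.abs(X[i+1].astype(int)-X[i]).mean()),2) for i in range(3)])
cv2.imwrite("pics/"+out+".png",np.vstack([np.hstack(A),np.hstack(B)])[...,::-1])
E
python3 obs.py "(526,348)" f1
```

```text
2.55 [485.6 264.4 105.1] [ 0.2  0.8 -0.1]
[9.08, 7.62, 7.06]
[5.24, 5.71, 5.62]
```

View pics/f1.png

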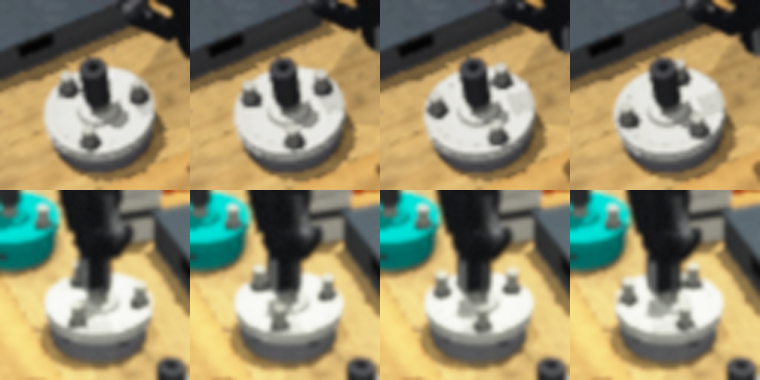

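Unit 1 keeps running by itself: its studs turn steadily over 0.4 s with nothing touching it. I'll flick unit 2 the same way.

Request:
arm_command([
  {"x": -0.007, "y": -0.03, "z": 0, "spin": 0},
  {"x": -0.007, "y": -0.047, "z": 0, "spin": 0},
  {"x": -0.007, "y": -0.047, "z": -0.03, "spin": 0},
  {"x": -0.007, "y": -0.047, "z": -0.05, "spin": 0},
  {"x": -0.007, "y": -0.047, "z": -0.06, "spin": 0},
  {"x": -0.007, "y": -0.047, "z": -0.06, "spin": 0},
  {"x": -0.007, "y": -0.047, "z": -0.06, "spin": 0},
])

```text
time: 3.65
tcp_pos: [481.2, 222.7, 47.6]
orientation: [0.0, 1.0, 0.0, 0.0]
ft_force: [0.7, -0.7, 0.3]
grip_width: 0.0
gripper_force: 0.0
```

Request:
arm_command([
  {"x": 0, "y": -0.02, "z": 0, "spin": 0},
  {"x": 0, "y": -0.04, "z": 0, "spin": 0},
  {"x": 0, "y": -0.06, "z": 0, "spin": 0},
  {"x": 0, "y": -0.08, "z": 0, "spin": 0},
  {"x": 0, "y": -0.1, "z": 0, "spin": 0},
  {"x": 0, "y": -0.12, "z": 0, "spin": 0},
  {"x": 0, "y": -0.14, "z": 0.015, "spin": 0},
  {"x": 0, "y": -0.145, "z": 0.06, "spin": 0},
])

```text
time: 4.45
tcp_pos: [478.7, 74.4, 106.3]
orientation: [0.002, 1.0, -0.001, -0.003]
ft_force: [0.2, -0.1, 0.3]
grip_width: -0.004
gripper_force: 0.0
```

```bash
python3 obs.py "(518,163)" f2; python3 obs.py "(526,348)" f1b
```

```text
4.45 [478.7  74.4 106.3] [ 0.2 -0.1  0.3]
[7.0, 5.43, 4.93]
[8.37, 7.14, 5.66]
4.85 [480.2  77.8 106.7] [-0.9 -0.3  0. ]
[3.54, 3.4, 2.8]
[2.89, 2.66, 2.84]
```

View pics/f2.png

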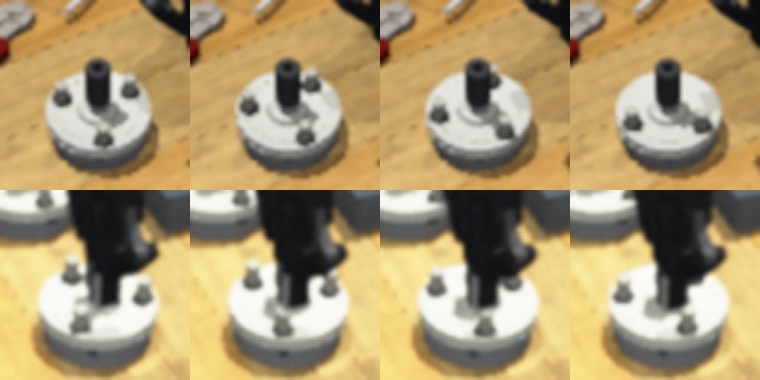

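Unit 2 also runs free, and unit 1 was still turning 2 s later. Unit 3 next, in the same counter-clockwise sense.

Request:
arm_command([
  {"x": -0.03, "y": -0.03, "z": 0, "spin": 0},
  {"x": -0.059, "y": -0.07, "z": 0, "spin": 0},
  {"x": -0.059, "y": -0.11, "z": 0, "spin": 0},
  {"x": -0.059, "y": -0.131, "z": 0, "spin": 0},
  {"x": -0.059, "y": -0.131, "z": -0.03, "spin": 0},
  {"x": -0.059, "y": -0.131, "z": -0.05, "spin": 0},
  {"x": -0.059, "y": -0.131, "z": -0.06, "spin": 0},
  {"x": -0.059, "y": -0.131, "z": -0.06, "spin": 0},
])

```text
time: 6.05
tcp_pos: [420.9, -53.3, 46.4]
orientation: [0.0, 1.0, 0.0, -0.001]
ft_force: [-0.5, 0.0, -0.3]
grip_width: -0.005
gripper_force: 0.0
```

Request:
arm_command([
  {"x": 0.02, "y": 0, "z": 0, "spin": 0},
  {"x": 0.04, "y": 0, "z": 0, "spin": 0},
  {"x": 0.06, "y": 0, "z": 0, "spin": 0},
  {"x": 0.08, "y": 0, "z": 0, "spin": 0},
  {"x": 0.1, "y": 0, "z": 0, "spin": 0},
  {"x": 0.12, "y": 0, "z": 0, "spin": 0},
  {"x": 0.14, "y": 0, "z": 0.015, "spin": 0},
  {"x": 0.145, "y": 0, "z": 0.06, "spin": 0},
])

```text
time: 6.85
tcp_pos: [566.3, -52.8, 106.0]
orientation: [-0.0, 1.0, 0.0, -0.002]
ft_force: [0.7, -0.7, -0.1]
grip_width: 0.002
gripper_force: 0.0
```

```bash
python3 obs.py "(478,-17)" f3; python3 obs.py "(526,348)" f1c;  python3 obs.py "(518,163)" f2c
```

```text
6.85 [566.3 -52.8 106. ] [ 0.7 -0.7 -0.1]
[1.25, 0.57, 0.69]
[0.75, 0.62, 0.63]
7.25 [565.7 -53.4 106.5] [-0.2 -0.1 -0.6]
[1.99, 2.21, 2.03]
[1.39, 1.48, 1.32]
7.65 [566.7 -53.5 107.1] [ 0.8 -0.   0.2]
[2.5, 2.5, 2.44]
[2.62, 2.53, 2.41]
```

View pics/f3.png

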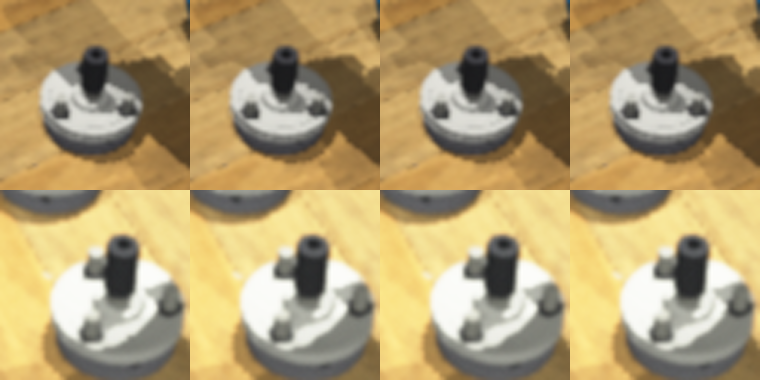

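Unit 3's wheel turned with the push and then stood dead still, so it is the one that binds. I'll rise and look at both it and the tub from the wrist.

Request:
arm_command([
  {"x": -0.01, "y": -0.01, "z": 0.04, "spin": 0},
  {"x": -0.03, "y": -0.03, "z": 0.08, "spin": 0},
  {"x": -0.06, "y": -0.06, "z": 0.11, "spin": 0},
  {"x": -0.089, "y": -0.086, "z": 0.125, "spin": 0},
  {"x": -0.089, "y": -0.096, "z": 0.125, "spin": 0},
  {"x": -0.089, "y": -0.096, "z": 0.125, "spin": 0},
  {"x": -0.089, "y": -0.096, "z": 0.125, "spin": 0},
])

```text
time: 8.75
tcp_pos: [478.3, -148.5, 231.8]
orientation: [-0.0, 1.0, 0.0, -0.0]
ft_force: [0.9, 0.3, -0.6]
grip_width: 0.0
gripper_force: 0.0
```

Run:
```python
from h import *
import pickle
s=snap("wrist"); pickle.dump(s,open("w3.pkl","wb")); save(s,"w3"); print(r.get_obs()["tcp_pos"])
for p in [(478,-17,96),(497,-272,67),(497,-272,2)]: print(proj(s,p))
hsv=cv2.cvtColor(s["frame"],cv2.COLOR_RGB2HSV)
m=cv2.inRange(hsv,(90,110,40),(118,255,255)); c,_=cv2.findContours(m,0,1); c=max(c,key=cv2.contourArea); h=cv2.convexHull(c)[:,0]
for z in(67,2): print(h.min(0),h.max(0),cv2.minAreaRect(np.float32([ray(s,*a,z)[:2] for a in h])))
```

```text
[ 478.35151712 -147.97652943  231.57361093]
(np.float64(469.83951387930176), np.float64(230.0191956887163))
(np.float64(183.10547165764322), np.float64(241.66752054506148))
(np.float64(204.69286865359933), np.float64(225.77987122750233))
[ 77 161] [300 316] ((499.4745788574219, -266.48809814453125), (201.25233459472656, 137.5047607421875), 84.01093292236328)
[ 77 161] [300 316] ((518.645263671875, -291.5849304199219), (243.7696533203125, 166.5545196533203), 84.01093292236328)
```

View pics/w3.png

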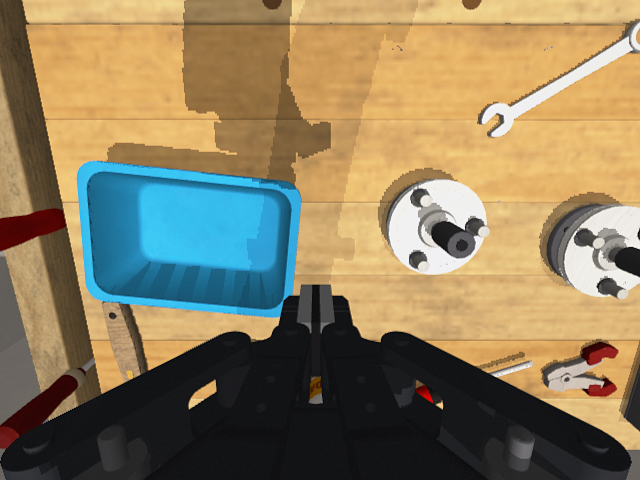

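Unit 3's wheel is at (437,227) with its head at (460,245), so the push slid the unit a little. The tub rim spans (77..300, 161..316), which looks smaller than stated. I'll triangulate the rim corners, floor corners and head.

Run:
```python
from h import *
import pickle
w=pickle.load(open("w3.pkl","rb")); s=pickle.load(open("side0.pkl","rb"))
P=lambda s: s["f"]*0+np.array([[s["f"],0,s["cx"]],[0,s["f"],s["cy"]],[0,0,1]])@np.hstack([s["R"].T,(-s["R"].T@s["o"])[:,None]])
a=np.float64([(80,163),(299,185),(290,316),(92,303)]).T; b=np.float64([(403,434),(357,341),(415,326),(465,410)]).T
X=cv2.triangulatePoints(P(w),P(s),a,b); X=(X[:3]/X[3]).T; print("f",w["f"],s["f"]); print(X.round(1)); print("mean",X.mean(0))
print("floor corners z2",[ray(w,u,v,2)[:2].round(1).tolist() for u,v in[(140,180),(252,185),(250,268),(138,265)]])
# head of unit3, wheel
g=cv2.cvtColor(w["frame"],cv2.COLOR_RGB2HSV)[...,2]
print("head",ray(w,460.5,245,96)[:2])
s2=snap("scene"); s3=snap("side")
for n,q in(("scene",s2),("side",s3)):
    hsv=cv2.cvtColor(q["frame"],cv2.COLOR_RGB2HSV); u,v=map(int,proj(q,(475,-25,90))); d=(hsv[v-22:v+30,u-15:u+15,2]<85).astype(np.uint8)
    k,l,st,ce=cv2.connectedComponentsWithStats(d)
    for j in range(1,k):
        if st[j,4]>60: print(n,st[j],ray(q,u-15+st[j,0]+st[j,2]/2-.5,v-22+st[j,1]+3,96)[:2])
c=cv2.resize(s3["frame"][310:450,340:480],(560,560),interpolation=cv2.INTER_CUBIC); cv2.imwrite("pics/tub.png",c[...,::-1])
```

```text
f 339.80597003062593 490.3059979738558
[[ 430.1 -364.1   57.7]
 [ 447.  -163.6   58.8]
 [ 575.1 -173.1   59.5]
 [ 554.2 -368.8   65.1]]
mean [ 501.61626977 -267.40988691   60.27208269]
floor corners z2 [[446.2, -337.6], [451.3, -216.5], [547.5, -223.6], [544.0, -353.7]]
head [491.21179672 -23.30650445]
scene [  6  16   9  17 117] [488.27163004 -15.73221831]
scene [ 0 44 24  8 84] [399.16475272  40.0645292 ]
side [ 15  20  12  17 143] [481.91075525 -35.93585576]
```

View pics/tub.png

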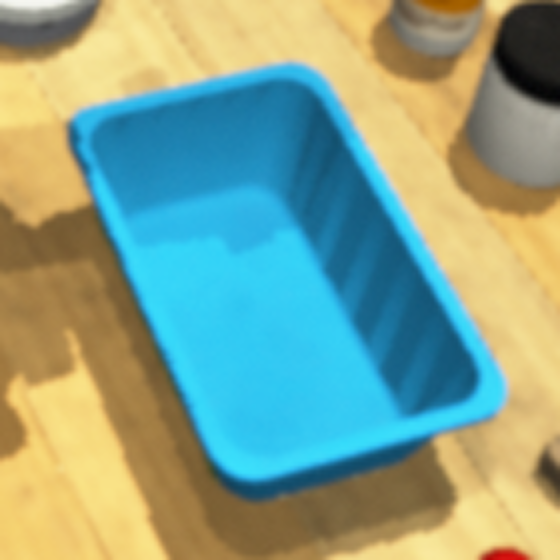

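The tub's rim measures about 205 x 137 mm, smaller than the text says, so centring matters. I'll put the wrist camera over it and measure numerically, and re-measure unit 3 from its wheel outline.

Request:
arm_command([
  {"x": 0.03, "y": -0.04, "z": 0, "spin": 0},
  {"x": 0.06, "y": -0.08, "z": 0, "spin": 0},
  {"x": 0.085, "y": -0.11, "z": 0, "spin": 0},
  {"x": 0.085, "y": -0.12, "z": 0, "spin": 0},
  {"x": 0.085, "y": -0.12, "z": 0, "spin": 0},
  {"x": 0.085, "y": -0.12, "z": 0, "spin": 0},
])

```text
time: 9.5
tcp_pos: [562.4, -267.7, 231.6]
orientation: [-0.0, 1.0, 0.001, -0.001]
ft_force: [-0.3, 0.8, -0.1]
grip_width: -0.0
gripper_force: 0.0
```

Run:
```python
from h import *
import pickle
s=snap("wrist"); pickle.dump(s,open("w4.pkl","wb")); print(r.get_obs()["tcp_pos"],s["o"])
hsv=cv2.cvtColor(s["frame"],cv2.COLOR_RGB2HSV)
m=cv2.inRange(hsv,(90,110,40),(118,255,255)); c,_=cv2.findContours(m,0,1); c=max(c,key=cv2.contourArea); h=cv2.convexHull(c)[:,0]
print(h.min(0),h.max(0))
for z in(60,67): print(z,cv2.minAreaRect(np.float32([ray(s,*a,z)[:2] for a in h])))
# profiles in tub frame: sample at z=2 along tub x at several tub-y, and along tub y
ax=np.array([.995,-.104]);ay=np.array([.104,.995]);c0=np.array([500,-268])
def prof(d,o,rng):
    out=[]
    for t in rng:
        u,v=proj(s,(*(c0+d*t+o),2)); out.append("%d:%s"%(t,"%d"%hsv[int(round(v)),int(round(u)),2] if 0<=v<480 and 0<=u<640 else "-"))
    return " ".join(out)
for k in(-50,-20,20,50): print("x@",k,prof(ax,ay*k,range(-90,91,4)))
for k in(-30,0): print("y@",k,prof(ay,ax*k,range(-120,121,5)))
w=pickle.load(open("w3.pkl","rb")); q=cv2.cvtColor(w["frame"],cv2.COLOR_RGB2HSV)
m=((q[...,1]<40)&(q[...,2]>150)).astype(np.uint8); M=np.zeros_like(m); M[165:300,370:505]=1
k,l,st,ce=cv2.connectedComponentsWithStats(m*M); i=1+np.argmax(st[1:,4]); c,_=cv2.findContours((l==i).astype(np.uint8),0,1)
h=cv2.convexHull(max(c,key=len))[:,0]; print(st[i],cv2.minEnclosingCircle(np.float32([ray(w,*a,36)[:2] for a in h])))
```

```text
[ 562.54141879 -267.36892211  231.90050215] [ 493.03008864 -267.10156495  374.53638442]
[200  56] [440 236]
60 ((499.4195251464844, -266.8435363769531), (205.824951171875, 139.3438720703125), 84.04955291748047)
67 ((499.27734375, -266.8492736816406), (201.2443084716797, 136.24278259277344), 84.04957580566406)
x@ -50 -90:190 -86:182 -82:159 -78:195 -74:196 -70:90 -66:95 -62:99 -58:104 -54:108 -50:114 -46:139 -42:176 -38:177 -34:180 -30:180 -26:182 -22:181 -18:179 -14:182 -10:186 -6:185 -2:186 2:190 6:191 10:193 14:194 18:252 22:252 26:252 30:251 34:251 38:251 42:249 46:190 50:154 54:150 58:145 62:143 66:140 70:136 74:255 78:253 82:252 86:227 90:231
x@ -20 -90:249 -86:251 -82:199 -78:253 -74:254 -70:146 -66:153 -62:161 -58:169 -54:180 -50:188 -46:224 -42:252 -38:197 -34:180 -30:182 -26:181 -22:183 -18:181 -14:183 -10:182 -6:185 -2:187 2:187 6:189 10:185 14:200 18:237 22:239 26:239 30:240 34:241 38:240 42:234 46:165 50:133 54:131 58:126 62:139 66:134 70:127 74:251 78:244 82:228 86:203 90:215
x@ 20 -90:240 -86:235 -82:126 -78:242 -74:246 -70:140 -66:145 -62:153 -58:159 -54:167 -50:177 -4
[... 746 characters left out ...]
35:178 -30:181 -25:181 -20:182 -15:178 -10:255 -5:239 0:239 5:226 10:139 15:224 20:238 25:240 30:240 35:241 40:241 45:239 50:239 55:238 60:239 65:238 70:238 75:234 80:166 85:174 90:161 95:152 100:144 105:136 110:129 115:254 120:253
y@ 0 -120:244 -115:192 -110:106 -105:116 -100:120 -95:125 -90:130 -85:134 -80:139 -75:167 -70:187 -65:190 -60:189 -55:192 -50:190 -45:187 -40:186 -35:185 -30:187 -25:186 -20:186 -15:147 -10:149 -5:150 0:151 5:199 10:236 15:233 20:235 25:237 30:237 35:238 40:240 45:239 50:239 55:238 60:239 65:239 70:237 75:250 80:191 85:175 90:164 95:152 100:146 105:135 110:114 115:255 120:252
[ 389  179  101   96 5257] ((491.40582275390625, -20.803878784179688), 51.82533264160156)
```

The flat floor measures about 92–97 by 157 mm. That matches the stated figures if they are a bounding box turned about 13°. The rim centre (499.3,-266.8) and floor centre (499.3,-267.4) agree. Now I'll view unit 3 with the same camera geometry.

Request:
arm_command([
  {"x": 0, "y": 0.045, "z": 0, "spin": 0},
  {"x": 0, "y": 0.09, "z": 0, "spin": 0},
  {"x": -0.004, "y": 0.135, "z": 0, "spin": 0},
  {"x": -0.004, "y": 0.18, "z": 0, "spin": 0},
  {"x": -0.004, "y": 0.225, "z": 0, "spin": 0},
  {"x": -0.004, "y": 0.248, "z": 0, "spin": 0},
  {"x": -0.004, "y": 0.248, "z": 0, "spin": 0},
  {"x": -0.004, "y": 0.248, "z": 0, "spin": 0},
])

```text
time: 10.35
tcp_pos: [558.2, -20.5, 232.5]
orientation: [-0.001, 1.0, -0.0, -0.0]
ft_force: [0.5, -0.8, -0.0]
grip_width: -0.003
gripper_force: 0.0
```

```bash
cat > head.py <<'E'
from h import *
import sys
x,y=map(float,sys.argv[1:3]); zo=float(sys.argv[3]) if len(sys.argv)>3 else 0
w=snap("wrist"); print(r.get_obs()["tcp_pos"],w["o"]); q=cv2.cvtColor(w["frame"],cv2.COLOR_RGB2HSV)
u,v=map(int,proj(w,(x,y,36+zo))); M=np.zeros((480,640),np.uint8); M[max(0,v-62):v+62,u-62:u+62]=1
m=((q[...,1]<40)&(q[...,2]>110)).astype(np.uint8)
k,l,st,ce=cv2.connectedComponentsWithStats(m*M); i=1+np.argmax(st[1:,4]); c,_=cv2.findContours((l==i).astype(np.uint8),0,1)
h=cv2.convexHull(max(c,key=len))[:,0]; print("wheel",st[i],cv2.minEnclosingCircle(np.float32([ray(w,*a,36+zo)[:2] for a in h])))
u,v=map(int,proj(w,(x,y,96+zo))); d=np.zeros((480,640),np.uint8); d[v-30:v+30,u-30:u+30]=1; d*=(q[...,2]<90).astype(np.uint8)
k,l,st,ce=cv2.connectedComponentsWithStats(d)
for j in range(1,k):
    if st[j,4]>150: print("head",st[j],ce[j].round(1),ray(w,*ce[j],96+zo)[:2],"px exp",(u,v))
np.save("w_last.npy",w["frame"])
E
python3 head.py 491 -21.5
```

```text
[558.28302563 -21.91170385 232.47831847] [488.54335612 -19.74259447 375.40862909]
wheel [ 261   92  104  107 7197] ((491.4321594238281, -22.62346649169922), 49.989158630371094)
head [297 132  30  32 709] [310.9 148.3] [491.60163996 -23.49748626] px exp (313, 147)
```

The wheel circle radius came out at 49.99 mm and the axis at (491.5,-23). Opening the gripper and going down on the spindle head.

Request:
arm_command([
  {"x": -0.04, "y": -0.001, "z": 0, "spin": 0},
  {"x": -0.067, "y": -0.001, "z": 0, "spin": 0},
  {"x": -0.067, "y": -0.001, "z": -0.03, "spin": 0},
  {"x": -0.067, "y": -0.001, "z": -0.06, "spin": 0},
  {"x": -0.067, "y": -0.001, "z": -0.09, "spin": 0},
  {"x": -0.067, "y": -0.001, "z": -0.1, "spin": 0},
  {"x": -0.067, "y": -0.001, "z": -0.1, "spin": 0},
  {"x": -0.067, "y": -0.001, "z": -0.1, "spin": 0},
], fingers=0.8)

```text
time: 11.2
tcp_pos: [492.6, -23.1, 133.3]
orientation: [0.001, 1.0, -0.0, 0.001]
ft_force: [0.5, -0.0, 0.6]
grip_width: 0.799
gripper_force: 0.0
```

```bash
python3 -c "
from h import *
o=r.get_obs(); print(o['tcp_pos'],o['grip_width'],o['ft_force'],o['orientation'])"
```

```text
[492.57972959 -23.0757951  133.27723632] 0.7991684608063105 [ 0.49344386 -0.00299675  0.6099507 ] [ 7.48665758e-04  9.99999472e-01 -8.68809280e-05  6.98862531e-04]
```

Request:
arm_command([
  {"x": -0.001, "y": 0, "z": -0.025, "spin": 0},
  {"x": -0.001, "y": 0, "z": -0.045, "spin": 0},
  {"x": -0.001, "y": 0, "z": -0.06, "spin": 0},
  {"x": -0.001, "y": 0, "z": -0.068, "spin": 0},
  {"x": -0.001, "y": 0, "z": -0.068, "spin": 0},
  {"x": -0.001, "y": 0, "z": -0.068, "spin": 0},
])

```text
time: 11.8
tcp_pos: [491.7, -22.6, 65.3]
orientation: [0.0, 1.0, -0.0, 0.001]
ft_force: [0.2, 0.3, 0.0]
grip_width: 0.8
gripper_force: 0.0
```

Request:
arm_command([
  {"x": 0, "y": 0, "z": 0, "spin": 0},
  {"x": 0, "y": 0, "z": 0, "spin": 0},
  {"x": 0, "y": 0, "z": 0, "spin": 0},
  {"x": 0, "y": 0, "z": 0, "spin": 0},
  {"x": 0, "y": 0, "z": 0, "spin": 0},
  {"x": 0, "y": 0, "z": 0, "spin": 0},
  {"x": 0, "y": 0, "z": 0, "spin": 0},
  {"x": 0, "y": 0, "z": 0, "spin": 0},
], fingers=0, force=60)

```text
time: 12.6
tcp_pos: [491.2, -23.2, 64.8]
orientation: [0.001, 1.0, -0.0, 0.0]
ft_force: [-1.0, -1.7, 6.1]
grip_width: 0.277
gripper_force: 59.0
```

Request:
arm_command([
  {"x": 0, "y": 0, "z": 0.005, "spin": 0},
  {"x": 0, "y": 0, "z": 0.015, "spin": 0},
  {"x": 0, "y": 0, "z": 0.035, "spin": 0},
  {"x": 0, "y": 0, "z": 0.06, "spin": 0},
  {"x": 0, "y": 0, "z": 0.085, "spin": 0},
  {"x": 0, "y": 0, "z": 0.105, "spin": 0},
  {"x": 0, "y": 0, "z": 0.115, "spin": 0},
  {"x": 0, "y": 0, "z": 0.115, "spin": 0},
])

```text
time: 13.4
tcp_pos: [491.3, -22.3, 180.4]
orientation: [0.0, 1.0, 0.0, 0.001]
ft_force: [0.2, -0.6, -6.7]
grip_width: 0.274
gripper_force: 59.7
```

```bash
python3 head.py 491.5 -23 115; python3 -c "
from h import *
o=r.get_obs(); print(o['tcp_pos'],o['grip_width'],o['gripper_force'],o['ft_force'],o['wrist_torque'],o['orientation'])"
```

```text
[490.55231703 -22.33255589 179.21627003] [421.39487102 -21.42986394 323.06842003]
wheel [ 250  215  124  100 7731] ((485.06951904296875, -24.922595977783203), 43.63352966308594)
head [ 281  308   60   60 3256] [310.6 334.8] [489.89228775 -23.15367205] px exp (311, 338)
[490.55231703 -22.33255589 179.21627003] 0.2729578855995212 59.729143381118774 [-0.02391859  0.98648963 -7.85063551] [-0.00641586  0.0512971   0.00795318] [1.02151229e-04 9.99999992e-01 5.33694874e-05 5.07088271e-05]
```

The unit is held (about 6.7 N of weight, upright). Carrying it over the tub.

Request:
arm_command([
  {"x": 0, "y": -0.02, "z": 0, "spin": 0},
  {"x": 0.002, "y": -0.055, "z": 0, "spin": 0},
  {"x": 0.004, "y": -0.095, "z": 0, "spin": 0},
  {"x": 0.006, "y": -0.135, "z": 0, "spin": 0},
  {"x": 0.008, "y": -0.175, "z": 0, "spin": 0},
  {"x": 0.008, "y": -0.21, "z": 0, "spin": 0},
  {"x": 0.008, "y": -0.232, "z": 0, "spin": 0},
  {"x": 0.008, "y": -0.244, "z": 0, "spin": 0},
])

```text
time: 14.25
tcp_pos: [497.1, -268.8, 177.5]
orientation: [0.002, 1.0, 0.0, -0.002]
ft_force: [-1.0, 0.1, -7.0]
grip_width: 0.27
gripper_force: 60.0
```

Request:
arm_command([
  {"x": 0, "y": 0, "z": 0, "spin": 0},
  {"x": 0, "y": 0, "z": 0, "spin": 0},
  {"x": 0, "y": 0, "z": -0.015, "spin": 0},
  {"x": 0, "y": 0, "z": -0.03, "spin": 0},
  {"x": 0, "y": 0, "z": -0.03, "spin": 0},
  {"x": 0, "y": 0, "z": -0.03, "spin": 0},
])

```text
time: 14.85
tcp_pos: [499.0, -264.8, 149.3]
orientation: [-0.001, 1.0, 0.001, -0.0]
ft_force: [-0.3, -0.2, -5.3]
grip_width: 0.274
gripper_force: 59.8
```

Run:
```python
from h import *
o=r.get_obs(); print(o['tcp_pos'],o['ft_force'],o['orientation'])
import cv2
for n in("side","scene"):
    s=snap(n); hsv=cv2.cvtColor(s["frame"],cv2.COLOR_RGB2HSV)
    u,v=map(int,proj(s,(499,-267,36+85))); 
    m=((hsv[...,1]<40)&(hsv[...,2]>110)).astype(np.uint8); M=np.zeros_like(m); M[v-40:v+40,u-45:u+45]=1
    k,l,st,ce=cv2.connectedComponentsWithStats(m*M); i=1+np.argmax(st[1:,4]); c,_=cv2.findContours((l==i).astype(np.uint8),0,1)
    h=cv2.convexHull(max(c,key=len))[:,0]; print(n,st[i],cv2.minEnclosingCircle(np.float32([ray(s,*a,116)[:2] for a in h])))
    save(s,"pre_"+n)
```

```text
[ 499.04453946 -264.82735651  149.29082485] [-0.26222985 -0.1787931  -5.25751108] [-8.07857395e-04  9.99999504e-01  5.17875987e-04 -2.65639112e-04]
side [ 384  334   59   48 1678] ((498.49237060546875, -267.4654541015625), 53.444374084472656)
scene [395 151  25  18 212] ((647.13623046875, -267.6634521484375), 46.016719818115234)
```

Request:
arm_command([
  {"x": 0, "y": -0.002, "z": -0.012, "spin": 0},
  {"x": 0, "y": -0.002, "z": -0.026, "spin": 0},
  {"x": 0, "y": -0.002, "z": -0.038, "spin": 0},
  {"x": 0, "y": -0.002, "z": -0.048, "spin": 0},
  {"x": 0, "y": -0.002, "z": -0.055, "spin": 0},
  {"x": 0, "y": -0.002, "z": -0.06, "spin": 0},
  {"x": 0, "y": -0.002, "z": -0.065, "spin": 0},
  {"x": 0, "y": -0.002, "z": -0.065, "spin": 0},
])

```text
time: 15.75
tcp_pos: [498.6, -268.3, 83.8]
orientation: [0.0, 1.0, 0.0, -0.0]
ft_force: [-0.3, -0.2, -6.3]
grip_width: 0.273
gripper_force: 60.1
```

Request:
arm_command([
  {"x": 0, "y": 0, "z": -0.004, "spin": 0},
  {"x": 0, "y": 0, "z": -0.008, "spin": 0},
  {"x": 0, "y": 0, "z": -0.011, "spin": 0},
  {"x": 0, "y": 0, "z": -0.013, "spin": 0},
  {"x": 0, "y": 0, "z": -0.013, "spin": 0},
  {"x": 0, "y": 0, "z": -0.013, "spin": 0},
])

```text
time: 16.35
tcp_pos: [498.8, -268.6, 71.3]
orientation: [0.0, 1.0, -0.0, 0.0]
ft_force: [-0.1, -0.5, -6.3]
grip_width: 0.276
gripper_force: 60.1
```

Still hanging free, about 4.5 mm above the floor.

Request:
arm_command([
  {"x": 0, "y": 0, "z": -0.001, "spin": 0},
  {"x": 0, "y": 0, "z": -0.002, "spin": 0},
  {"x": 0, "y": 0, "z": -0.003, "spin": 0},
  {"x": 0, "y": 0, "z": -0.0035, "spin": 0},
  {"x": 0, "y": 0, "z": -0.004, "spin": 0},
  {"x": 0, "y": 0, "z": -0.004, "spin": 0},
  {"x": 0, "y": 0, "z": -0.004, "spin": 0},
])

```text
time: 17.05
tcp_pos: [498.8, -268.5, 67.3]
orientation: [0.0, 1.0, -0.0, 0.0]
ft_force: [0.7, 0.1, -5.9]
grip_width: 0.275
gripper_force: 60.1
```

Request:
arm_command([
  {"x": 0, "y": 0, "z": -0.0005, "spin": 0},
  {"x": 0, "y": 0, "z": -0.001, "spin": 0},
  {"x": 0, "y": 0, "z": -0.0015, "spin": 0},
  {"x": 0, "y": 0, "z": -0.0015, "spin": 0},
  {"x": 0, "y": 0, "z": -0.0015, "spin": 0},
])

```text
time: 17.55
tcp_pos: [498.8, -268.9, 66.9]
orientation: [0.001, 1.0, -0.0, 0.0]
ft_force: [-3.9, 0.8, 6.9]
grip_width: 0.278
gripper_force: 61.7
```

Seated: the underside is at about 2 mm and the load has come off. Releasing.

Request:
arm_command([
  {"x": 0, "y": 0, "z": 0.0005, "spin": 0},
  {"x": 0, "y": 0, "z": 0.0005, "spin": 0},
  {"x": 0, "y": 0, "z": 0.0005, "spin": 0},
  {"x": 0, "y": 0, "z": 0.0005, "spin": 0},
  {"x": 0, "y": 0, "z": 0.0005, "spin": 0},
  {"x": 0, "y": 0, "z": 0.0005, "spin": 0},
], fingers=0.7)

```text
time: 18.15
tcp_pos: [498.8, -268.5, 66.2]
orientation: [0.0, 1.0, 0.0, 0.0]
ft_force: [0.6, -0.3, 0.4]
grip_width: 0.702
gripper_force: 0.0
```

Request:
arm_command([
  {"x": 0, "y": 0, "z": 0.01, "spin": 0},
  {"x": 0, "y": 0, "z": 0.03, "spin": 0},
  {"x": 0, "y": 0, "z": 0.06, "spin": 0},
  {"x": 0, "y": 0, "z": 0.1, "spin": 0},
  {"x": 0.03, "y": 0, "z": 0.14, "spin": 0},
  {"x": 0.06, "y": 0, "z": 0.165, "spin": 0},
  {"x": 0.065, "y": 0, "z": 0.165, "spin": 0},
  {"x": 0.065, "y": 0, "z": 0.165, "spin": 0},
])

```text
time: 18.95
tcp_pos: [564.5, -268.1, 231.8]
orientation: [-0.0, 1.0, -0.0, 0.001]
ft_force: [-0.3, -0.8, -1.3]
grip_width: 0.703
gripper_force: 0.0
```

```bash
python3 head.py 499 -268 2; python3 obs.py "(491,-23)" x >/dev/null
python3 - <<'E'
from h import *
o=r.get_obs(); print(o['time'],o['tcp_pos'],o['ft_force'],o['grip_width'])
for n in("scene","side"):
    s=snap(n); hsv=cv2.cvtColor(s["frame"],cv2.COLOR_RGB2HSV)
    for c,z in(((526,348),96),((518,163),96),((499,-268),98)):
        u,v=map(int,proj(s,(*c,z-10))); d=(hsv[v-18:v+18,u-12:u+12,2]<85).astype(np.uint8)
        k,l,st,ce=cv2.connectedComponentsWithStats(d); i=1+np.argmax(st[1:,4]) if k>1 else 0
        print(n,c,st[i],ray(s,u-12+st[i,0]+st[i,2]/2-.5,v-18+st[i,1]+3,z)[:2].round(1))
E
```

```text
[ 562.78217675 -268.249043    230.58478009] [ 494.70719266 -267.24138573  374.59210653]
wheel [ 263   92  104  109 7385] ((498.93475341796875, -268.3994445800781), 50.219844818115234)
head [299 134  31  32 669] [312.9 150.7] [ 499.81249021 -269.36065393] px exp (314, 149)
19.4 [ 563.30116768 -268.59429322  230.97624523] [-0.20669198 -0.27280209  0.13797029] 0.7004972144846769
scene (526, 348) [  0   0  24  14 202] [566.5 329.9]
scene (518, 163) [  3  15  14  17 140] [514.7 175.2]
scene (499, -268) [  5  15  12  17 143] [ 497.8 -256. ]
side (526, 348) [ 10  15   8  17 110] [524.1 336.8]
side (518, 163) [ 9 18  8 15 99] [509.6 143.3]
side (499, -268) [  5  11  16  24 281] [ 498.  -265.9]
```

The unit stands level in the tub: its wheel circle has r 50.2 mm and is centred at (498.9,-268.4). I'll check that the two free units haven't shifted against the first pictures.

Run:
```python
from h import *
import pickle
def wheel(s,c):
    q=cv2.cvtColor(s["frame"],cv2.COLOR_RGB2HSV); m=((q[...,1]<45)&(q[...,2]>120)).astype(np.uint8)
    u,v=map(int,proj(s,(*c,36))); M=np.zeros_like(m); M[v-24:v+24,u-26:u+26]=1
    k,l,st,ce=cv2.connectedComponentsWithStats(m*M); i=1+np.argmax(st[1:,4]); cc,_=cv2.findContours((l==i).astype(np.uint8),0,1)
    h=cv2.convexHull(max(cc,key=len))[:,0]; (a,b),rr=cv2.minEnclosingCircle(np.float32([ray(s,*p,36)[:2] for p in h])); return round(a,1),round(b,1),round(rr,1)
for n in("scene","side"):
    s0=pickle.load(open(n+"0.pkl","rb")); s1=snap(n)
    for c in((526,348),(518,163)): print(n,c,wheel(s0,c),wheel(s1,c))
```

```text
scene (526, 348) (523.2, 353.1, 54.4) (522.3, 347.9, 54.2)
scene (518, 163) (514.6, 164.4, 56.7) (513.2, 167.4, 53.4)
side (526, 348) (528.0, 347.2, 65.0) (527.7, 347.8, 66.9)
side (518, 163) (513.8, 157.7, 55.4) (519.5, 159.3, 61.3)
```

```bash
python3 -c "
from bench import sign_off
print(sign_off())"
```

```text
the job is handed in; nothing more can be done
None
```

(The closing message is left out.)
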